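# Weigh a seed vial on the beam balance

### The job

Weigh the red-capped vial of the three that stand in the row beside the balance: stand it upright on the round pan of the beam balance and let go of it, then slide the brass counterpoise along the beam by its black knob until the beam rests level on its own, its red pointer within the green band, with nothing touching it. Treat the balance gently: do not drop or press the vial onto the pan, push or pinch the balance only lightly (about 10 N a finger is plenty), and leave the other vials, the pencil and the glass dish where they are.

Things in the scene. Friction and masses are not known exactly. Their poses are not given: they have to be found in the camera images.
- balance: beam balance, fixed to the worktop; origin under its pivot on the worktop. Grey base 120 (x) x 300 mm (y from -205 to +95), top 20 mm high, two cheeks at the pivot 97 mm high (y -13 to +13). Its beam lies along its y axis, 85 mm above the worktop: pan at +y, counterpoise and red pointer at -y. An upright white plate 105 mm high stands at y = -187 mm behind the pointer; the green band on it is 9 mm high and centred on the level height of 85 mm
- beam (a joint): tilt of the beam about its pivot, rad: 0 = level, positive = pan end down, negative = pan end up; stops at -0.09 and +0.09. The pivot is sprung and damped: it settles within about 1 s, and between the stops, with a vial on the pan, 10 mm of counterpoise travel turns the beam by about 0.08 rad
- pan (a point): centre of the pan's flat floor, 120 mm from the pivot, 96 mm above the worktop when level; a steel disc 84 mm across with a rim 3 mm high. It yields by up to 11 mm up or down from level as the beam tilts. Empty, with the counterpoise fully in, the beam is about level; the lone vial's weight pulls the pan right down to its stop until the counterpoise is slid out
- counterpoise (a joint): position of the counterpoise along the beam, m: 0 = innermost (37 mm from the pivot), growing outwards, away from the pan, up to 0.105. It slides with a friction of about 0.8 N and stays where it is left. Weight 0.25 kg; moving it out lifts the pan. Where it balances the vial depends on the vial's unknown mass (about 0.08 to 0.165 kg): between about 0.03 and 0.095
- knob (a point): point on the counterpoise's upright black knob, a cylinder 17 mm across that stands from 11 mm to 56 mm above the beam's centre line; this point lies on its axis 33 mm above the centre line. The brass block below it is 34 mm (across the beam) x 30 mm (along it), its top 11 mm above the centre line
- pointer (a point): tip of the red pointer at the beam's outer end, 196 mm from the pivot, 85 mm above the worktop when level
- red_vial_centre (a point): middle of the body of the vial with the red cap, 34 mm above its foot; clear vial of 33 mm diameter, 78 mm tall with its cap, standing upright, z axis up. Its body is straight to 62 mm
- blue_vial_centre (a point): the same for the vial with the blue cap; a bystander
- white_vial_centre (a point): the same for the vial with the white cap; a bystander
- pencil: red pencil 157 mm long and 8 mm thick, lying along its y axis; a bystander
- petri: clear round dish, 68 mm across and 14 mm high, origin under its centre; a bystander
There are look-alikes about, which are no part of the job. What is shaped like the part that bears red_vial_centre but pink or turquoise is not meant.

How it is judged:
By the outcome, as a careful person would: the job done as asked, in the order asked, and still so for the second after the job is handed in, with the robot touching nothing.
It also fails if it takes over 67 s, if anything falls off the work surface, if the arm or the gripper's body presses on something with over 40 N, if the wrist force passes 120 N, or if a joint passes its speed limit or range.

### The arm

A 7-joint arm with a two-finger parallel gripper is mounted at the origin on a cart in front of the work surface, level with it; the furniture and walls round the work are solid. World frame = base frame: x ahead of the robot, y to its left, z up, the work surface at z = 0. Lengths are in m, angles in degrees, forces in N, time in s.
With the tool pointing down it reaches from about 0.425 to 0.875 m from the base axis. Payload 4.7 kg.
Tool frame: the origin (TCP) lies at the very end of the fingers, on their centre line; the grasp point (between the pads) lies 19 mm behind it (env.grasp_offset is the distance from the TCP to the grasp point, in m); z points along the fingers, y is the line along which they close (so a half turn about z gives the same grasp; the last joint's range is limited). The gripper opens to 87 mm and grips with 3 to 60 N. Pads are 19 mm wide; open, the fingers measure 117 mm over their backs; the gripper's body (75 mm by 190 mm) begins 51 mm behind the grasp point.
Start: joints at [-71.098, 18.392, -4.016, 83.108, 1.295, 78.541, -3.26], TCP at [0.202, 0.618, 0.223] pointing down, gripper open.
Joint ranges: [-163.93, 163.93], [-17.29, 119.83], [-79.2, 71.16], [3.27, 140.29], [-89.18, 269.18], [5.43, 117.66], [-154.24, 154.24]. Speed limits (degrees/s): [147.25, 147.25, 180, 180, 180, 180, 180].

### API

Orientations are given as [roll, pitch, yaw] about the fixed x, y, z axes, in that order (R = Rz(yaw) Ry(pitch) Rx(roll)).
In Python, from cell import env gives the robot as it stands. The module is installed in compiled form; this text tells all that it offers.
- The arm moves only by the tool drive_tool, never from a script. Its argument "moves" is one flat list of numbers, 5 for each row, row after row: the shift along the tool's x, y, z in units of 40 mm (1.0 is 40 mm), then the turn about the tool's z in units of 10 degrees (1.0 is 10 degrees), then the finger opening in mm, from 0 to 87. A call has 1 to 5 rows; each row is the pose to reach, as a shift and turn from the pose commanded when the call began, along the tool's axes at that moment; what a row does not reach only later rows make up. A row lasts 1/8 s, in which the tool goes at most 62.5 mm and 10.7 degrees, less where a joint would pass 70% of its speed; a pose out of reach is approached as far as the arm can. A call with a gripper value outside its range is refused whole. The fingers move at their own pace and stop on an object; "squeeze" is the grip in N (left out, the last holds). Time passes only in rows, so rows that repeat a pose let the fingers close. It gives the time, the measured TCP pose, the force, the opening and the grip force at its end, in the units of the state.
- env.get_obs(): the state, without advancing time (a new reading comes with each control period).
- env.read_camera(name): name is "scene" or "top" or "wrist"; returns (picture, depth): 420x560x3 uint8, red, green, blue; 420x560 float32, m along the optical axis (not along the pixel's ray), 0 where there is no reading.
- env.camera_model(name): a dict with "K" (3x3 intrinsics, pixels), "rvec" (rotation vector, rad) and "tvec" (3), from world to camera coordinates, as OpenCV has them; the wrist camera has in their place "tool_from_camera" (4x4, takes a point from camera to tool coordinates, whose origin is the TCP and whose axes are the flange's). Camera axes: x right, y down, z forward; pixel columns grow to the right and rows downward; lengths in m; the calibration is good to about 2 mm. The wrist camera is an equidistant fisheye: a pixel r from the principal point sees the ray r / f radians off the axis. A picture is of the moment at which its call begins: read the wrist's pose just before it. camera_model takes no time and is no camera call.
- env.sign_off(): hands the job in; it is judged then, once.
The state is a dict: "time_s": time; "qpos": joint angles; "joint_velocities": joint speeds; "effort": joint torques, N m; "tool_pos": TCP position; "tool_rot": TCP orientation; "force": force on the tool from outside, world axes, zero at the start; "wrist_torque": the same for the moment, N m; "grip_width": finger opening in m; "grasp_force": force on a finger pad.
Only numpy, scipy, OpenCV 4.12 (cv2) and the standard library are available. Lean on these libraries where they do the work, as an engineer would, in place of code of your own. Each camera call takes 0.05 s, during which the arm holds its last target. There are 200 camera calls.

## Working session

There is one attempt and no reset: what is moved stays moved. The work goes in short steps, Python scripts to look and compute and a tool call to move; the robot and the scene stay as the last step left them, time stands still between calls to the robot, and variables do not carry over. Pictures are saved under pics/ and viewed, at most 10 in all, crops included, and the job is handed in when it is done.

Besides the shell and the picture viewer there is one more tool, called as name(argument=value, ...) on one line, values as JSON. drive_tool: Moves the arm, as the interface text tells. Its arguments: {"type":"object","properties":{"moves":{"type":"array","items":{"type":"number"}},"squeeze":{"type":"number"}},"required":["moves"]}

```bash
mkdir -p pics; cat > h.py <<'E'
import numpy as np,cv2
from cell import env
from scipy.spatial.transform import Rotation as Ro
def cloud(n):
    im,d=env.read_camera(n); m=env.camera_model(n); K=m["K"]
    R=Ro.from_rotvec(np.ravel(m["rvec"])).as_matrix(); t=np.ravel(m["tvec"])
    v,u=np.mgrid[:420,:560]
    c=np.stack([(u-K[0][2])/K[0][0]*d,(v-K[1][2])/K[1][1]*d,d],-1)
    return im,d,(c-t)@R
E
python3 - <<'E'
from h import *
for n in("top","scene"):
    im,d,P=cloud(n); np.savez(n,im=im,d=d,P=P); cv2.imwrite(f"pics/{n}.png",im[:,:,::-1]); print(env.camera_model(n))
o=env.get_obs();print(o["tool_pos"],o["tool_rot"],o["grip_width"])
E
```

```text
{'K': array([[423.64953101,   0.        , 279.9445472 ],
       [  0.        , 423.64953101, 212.54325891],
       [  0.        ,   0.        ,   1.        ]]), 'rvec': array([ 2.11013394, -2.13067789,  0.19998843]), 'tvec': array([-0.01723567,  0.52928236,  1.2362775 ])}
{'K': array([[383.68141488,   0.        , 276.96764714],
       [  0.        , 383.68141488, 217.2245867 ],
       [  0.        ,   0.        ,   1.        ]]), 'rvec': array([ 1.20982175, -2.21846028,  1.0549541 ]), 'tvec': array([0.25606811, 0.3659789 , 0.81726833])}
[0.20176903 0.61736363 0.22156167] [-1.79900629e+02  4.31387062e-03  1.61907799e+02] 0.0871555106193914
```

View pics/top.png

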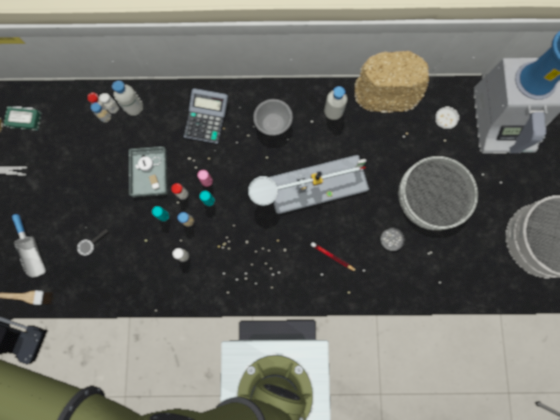

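View pics/scene.png

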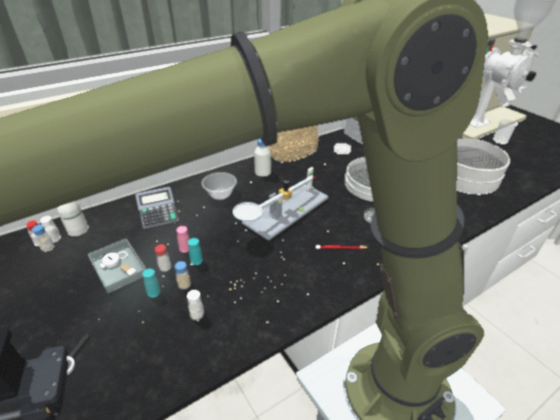

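The top view shows the row: red vial at (179,190), blue at (186,219) and white at (181,255). The pink vial is at (205,178) and the turquoise ones at (207,198) and (160,213). The pan is at (263,190), the counterpoise near (317,178) and the pointer plate near (362,163).

```bash
python3 - <<'E'
from h import *
z=np.load("top.npz");im,d,P=z["im"],z["d"],z["P"]
def rep(n,u,v,r,zlo,zhi):
    p=P[v-r:v+r+1,u-r:u+r+1].reshape(-1,3);q=p[(p[:,2]>zlo)&(p[:,2]<zhi)]
    if len(q): print(n,len(q),"med",np.median(q,0).round(4),"min",q.min(0).round(3),"max",q.max(0).round(3),"mid",((q.min(0)+q.max(0))/2).round(4))
for n,u,v in(("red",179,190),("blue",186,219),("white",181,255),("pink",205,178),("tq",207,198),("tq2",160,213)): rep(n,u,v,13,.066,.09)
rep("pan",263,190,20,.075,.115)
rep("knob",317,178,9,.12,.16)
# base: points z~.02
s=P[150:220,240:380].reshape(-1,3);q=s[(abs(s[:,2]-.02)<.006)]
c=cv2.minAreaRect((q[:,:2]*1000).astype(np.float32));print("base",c, cv2.boxPoints(c).round(1).tolist())
cv2.imwrite("pics/crop.png",cv2.resize(im[140:260,150:380,::-1],None,fx=3.4,fy=3.4,interpolation=cv2.INTER_CUBIC))
E
```

```text
red 79 med [0.602  0.2891 0.0767] min [0.587 0.276 0.067] max [0.615 0.303 0.084] mid [0.6014 0.2891 0.0751]
blue 78 med [0.513  0.2666 0.0768] min [0.499 0.254 0.067] max [0.526 0.281 0.083] mid [0.5122 0.2673 0.075 ]
white 80 med [0.4065 0.2779 0.0768] min [0.392 0.265 0.068] max [0.419 0.292 0.084] mid [0.4056 0.2786 0.076 ]
pink 81 med [0.6415 0.2103 0.0773] min [0.591 0.198 0.068] max [0.658 0.225 0.083] mid [0.6244 0.2113 0.0756]
tq 79 med [0.577  0.2038 0.0764] min [0.565 0.191 0.067] max [0.593 0.218 0.083] mid [0.5789 0.2042 0.0754]
tq2 82 med [0.5317 0.3437 0.0772] min [0.518 0.331 0.067] max [0.545 0.358 0.084] mid [0.5314 0.3447 0.0753]
pan 653 med [0.5874 0.0268 0.1024] min [ 0.544 -0.032  0.087] max [0.626 0.068 0.11 ] mid [0.5851 0.0178 0.0986]
knob 36 med [ 0.6244 -0.1332  0.137 ] min [ 0.618 -0.141  0.122] max [ 0.634 -0.126  0.143] mid [ 0.626  -0.1335  0.1324]
base ((628.0247192382812, -140.55987548828125), (120.2724838256836, 298.2685546875), 14.168856620788574) [[533.2000122070312, -10.699999809265137], [606.2000122070312, -299.8999938964844], [722.7999877929688, -270.3999938964844], [649.7999877929688, 18.799999237060547]]
```

View pics/crop.png

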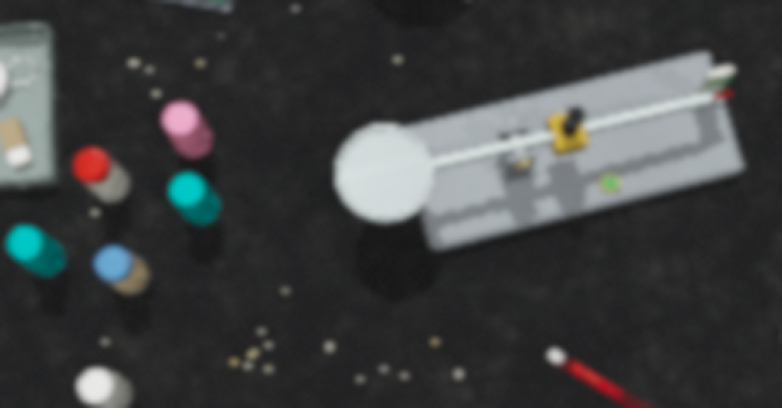

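The crop confirms the identification: red cap at crop (90,165), pan at (383,172), knob at (572,120) and pointer at (722,93). The balance comes out at about (0.6145,-0.087) with a yaw of 14.2°. Next I work out the first moves.

```bash
cat > go.py <<'E'
import sys
from h import *
def go(x,y,z,yaw=194.17):
    o=env.get_obs();p=np.array(o["tool_pos"]);R=Ro.from_euler("xyz",o["tool_rot"],degrees=True)
    s=R.inv().apply(np.array([x,y,z])-p)/.04
    t=-((yaw-o["tool_rot"][2]+180)%360-180)/10
    print("t",round(o["time_s"],2),"pos",p.round(4),"rot",np.round(o["tool_rot"],2),"F",np.round(o["force"],1),"w",round(o["grip_width"],4),"grip",round(o["grasp_force"],1),"\nMOVE",s.round(3),round(t,3))
if __name__=="__main__": go(*map(float,sys.argv[1:]))
E
python3 go.py .6014 .2891 .16
```

```text
t 0.1 pos [0.2018 0.6174 0.2216] rot [-179.9     0.    161.91] F [-0.1 -0.3 -0.3] w 0.0872 grip 0.0 
MOVE [-12.045  -4.696   1.548] -3.226
```

drive_tool(moves=[-1.2,-0.47,0,-0.3,87,-2.6,-1.0,0,-0.8,80,-4.0,-1.55,0,-1.5,70,-5.4,-2.1,0,-2.2,60,-6.8,-2.65,0,-3.0,56])

```text
time_s: 0.72
tool_pos: [0.4287, 0.4311, 0.2222]
tool_rot: [-180.0, -0.0, -167.8]
force: [0.6, -0.1, 0.6]
grip_width: 0.0599
grasp_force: 0.0
```

```bash
python3 go.py .6014 .2891 .16
```

```text
t 0.72 pos [0.4287 0.4311 0.2222] rot [-1.7999e+02 -2.0000e-02 -1.6783e+02] F [ 0.6 -0.1  0.6] w 0.0599 grip 0.0 
MOVE [-3.474 -4.38   1.556] -0.2
```

drive_tool(moves=[-0.9,-1.1,0.2,-0.1,56,-1.8,-2.2,0.5,-0.2,56,-2.7,-3.3,1.0,-0.2,56,-3.45,-4.35,1.55,-0.2,56,-3.45,-4.35,1.55,-0.2,56])

```text
time_s: 1.35
tool_pos: [0.6008, 0.2837, 0.1573]
tool_rot: [-179.7, -0.2, -166.6]
force: [0.3, 0.9, 0.3]
grip_width: 0.0562
grasp_force: 0.0
```

```bash
python3 go.py .6014 .2891 .027; python3 - <<'E'
from h import *
im,d=env.read_camera("wrist");cv2.imwrite("pics/w1.png",im[:,:,::-1])
E
```

```text
t 1.35 pos [0.6008 0.2837 0.1573] rot [-179.7    -0.23 -166.62] F [0.3 0.9 0.3] w 0.0562 grip 0.0 
MOVE [-0.06   0.145  3.257] -0.079
```

View pics/w1.png

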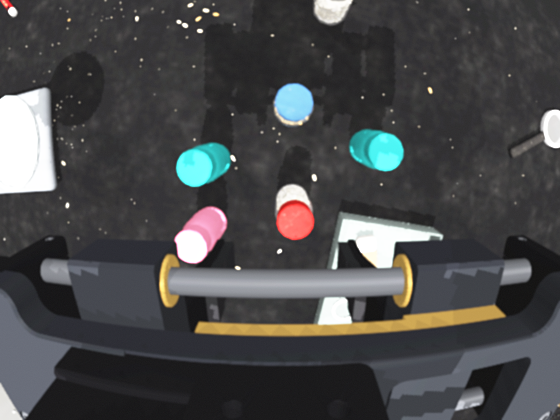

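The wrist view shows the red cap at (295,220), midway between the fingers. The grey tray's edge at (340,215) may be close to the right finger, so I check how high it is.

```bash
python3 go.py .6014 .2891 .027; python3 - <<'E'
import numpy as np
P=np.load("top.npz")["P"].reshape(-1,3)
q=P[(P[:,0]>.56)&(P[:,0]<.64)&(P[:,1]>.295)&(P[:,1]<.36)]
for a in np.arange(.3,.36,.005):
    s=q[(q[:,1]>=a)&(q[:,1]<a+.005)]; print(round(a,3),s[:,2].max().round(3),np.median(s[:,2]).round(3), [ (s[(s[:,0]>=x)&(s[:,0]<x+.02),2].max().round(3)) for x in (.56,.58,.6,.62)])
E
```

```text
t 1.4 pos [0.5992 0.2876 0.1586] rot [-1.7989e+02 -1.7000e-01 -1.6638e+02] F [-0.6  0.6 -0.2] w 0.0557 grip 0.0 
MOVE [-0.073  0.029  3.289] -0.055
0.3 0.08 0.0 [np.float64(0.001), np.float64(0.08), np.float64(0.079), np.float64(0.0)]Traceback (most recent call last):
  File "<stdin>", line 5, in <module>
    return umr_maximum(a, axis, None, out, keepdims, initial, where)
ValueError: zero-size array to reduction operation maximum which has no identity
```

```bash
python3 - <<'E'
import numpy as np
P=np.load("top.npz")["P"].reshape(-1,3)
for a in np.arange(.3,.40,.01):
    print(round(a,3),[(P[(P[:,0]>=x)&(P[:,0]<x+.02)&(P[:,1]>=a)&(P[:,1]<a+.01),2].max(initial=-1).round(3)) for x in (.54,.56,.58,.6,.62,.64)])
E
```

```text
0.3 [np.float64(0.006), np.float64(0.003), np.float64(0.08), np.float64(0.079), np.float64(0.001), np.float64(0.005)]
0.31 [np.float64(0.004), np.float64(0.002), np.float64(0.005), np.float64(0.003), np.float64(0.001), np.float64(0.006)]
0.32 [np.float64(0.004), np.float64(0.004), np.float64(0.003), np.float64(0.005), np.float64(0.003), np.float64(0.005)]
0.33 [np.float64(0.082), np.float64(0.006), np.float64(0.003), np.float64(0.029), np.float64(0.005), np.float64(0.004)]
0.34 [np.float64(0.079), np.float64(0.004), np.float64(0.004), np.float64(0.026), np.float64(0.028), np.float64(0.024)]
0.35 [np.float64(0.082), np.float64(0.003), np.float64(0.007), np.float64(0.027), np.float64(0.007), np.float64(0.007)]
0.36 [np.float64(-1.0), np.float64(0.004), np.float64(0.002), np.float64(0.03), np.float64(0.018), np.float64(0.01)]
0.37 [np.float64(0.003), np.float64(0.005), np.float64(0.006), np.float64(0.032), np.float64(0.017), np.float64(0.022)]
0.38 [np.float64(0.006), np.float64(0.008), np.float64(0.003), np.float64(0.024), np.float64(0.017), np.float64(0.017)]
0.39 [np.float64(0.004), np.float64(0.003), np.float64(0.015), np.float64(0.027), np.float64(0.007), np.float64(0.016)]
0.4 [np.float64(0.004), np.float64(0.004), np.float64(0.021), np.float64(0.026), np.float64(0.007), np.float64(0.008)]
```

drive_tool(moves=[-0.05,0.03,0.0,-0.05,48,-0.05,0.03,1.0,-0.05,48,-0.05,0.03,2.0,-0.05,48,-0.05,0.03,2.9,-0.05,48,-0.05,0.03,3.16,-0.05,48], squeeze=12)

```text
time_s: 2.02
tool_pos: [0.5975, 0.294, 0.0321]
tool_rot: [180.0, -0.2, -165.4]
force: [-0.5, 0.1, 0.3]
grip_width: 0.0479
grasp_force: 0.0
```

drive_tool(moves=[0,0,0,0,48,0,0,0,0,30,0,0,0,0,25,0,0,0,0,25,0,0,0,0,25])

```text
time_s: 2.65
tool_pos: [0.6013, 0.2926, 0.0357]
tool_rot: [180.0, 0.1, -165.6]
force: [-0.0, -0.7, 6.7]
grip_width: 0.0324
grasp_force: 11.9
```

```bash
python3 go.py .6014 .2891 .2
```

```text
t 2.65 pos [0.6013 0.2926 0.0357] rot [ 1.7998e+02  1.4000e-01 -1.6561e+02] F [-0.  -0.7  6.7] w 0.0324 grip 11.9 
MOVE [ 0.008 -0.085 -4.107] 0.022
```

drive_tool(moves=[0,0,-0.3,0,25,0,0,-1.2,0,25,0,0,-2.4,0,25,0,0,-3.5,0,25,0,0,-4.2,0,25])

```text
time_s: 3.28
tool_pos: [0.6005, 0.293, 0.2052]
tool_rot: [179.9, 0.1, -165.6]
force: [0.1, -0.3, -1.0]
grip_width: 0.0323
grasp_force: 11.8
```

drive_tool(moves=[0,0,0,0,25,0,0,0,0,25])

```text
time_s: 3.52
tool_pos: [0.5991, 0.2922, 0.2004]
tool_rot: [-180.0, -0.2, -165.6]
force: [-0.2, 0.0, -1.6]
grip_width: 0.0323
grasp_force: 11.8
```

```bash
python3 go.py .5851 .0292 .19; python3 - <<'E'
from h import *
im,d=env.read_camera("wrist");w=im
im,d,P=cloud("scene");np.savez("scene2",im=im,d=d,P=P)
cv2.imwrite("pics/b.png",np.hstack([w[:,100:460],im[:,60:460]])[:,:,::-1])
E
```

```text
t 3.52 pos [0.5991 0.2922 0.2004] rot [-1.7997e+02 -1.5000e-01 -1.6558e+02] F [-0.2  0.  -1.6] w 0.0323 grip 11.8 
MOVE [ 1.976 -6.281  0.268] 0.025
```

View pics/b.png

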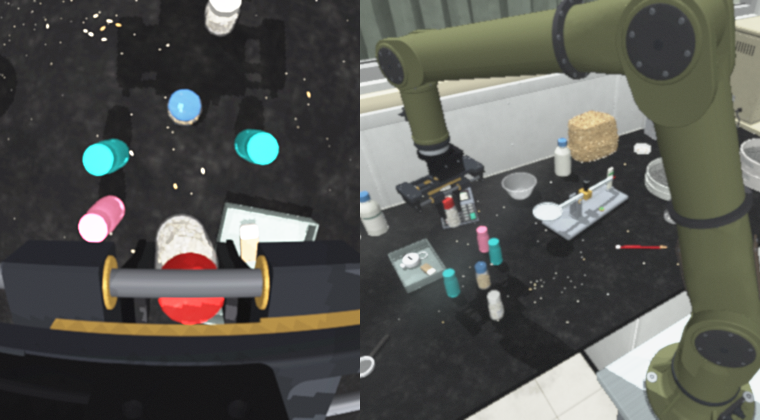

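The red vial is held upright (cap at (190,288) in the wrist half), and the neighbours haven't moved. Next I carry it over the pan.

drive_tool(moves=[0.3,-1.0,0,0,25,0.75,-2.4,0,0,25,1.2,-3.8,0,0,25,1.65,-5.2,0,0,25,1.98,-6.28,0,0,25])

```text
time_s: 4.25
tool_pos: [0.5847, 0.0262, 0.2007]
tool_rot: [-180.0, -0.1, -165.7]
force: [0.3, 0.5, -1.0]
grip_width: 0.0324
grasp_force: 11.8
```

drive_tool(moves=[0,0,0,0,25,0,0,0,0,25])

```text
time_s: 4.5
tool_pos: [0.5854, 0.0302, 0.2011]
tool_rot: [179.9, -0.1, -165.6]
force: [0.2, 0.1, -1.2]
grip_width: 0.0325
grasp_force: 11.8
```

```bash
python3 go.py .5851 .0292 .15; python3 - <<'E'
from h import *
for n in("scene","top"):
    im,d,P=cloud(n)
    m=(P[...,2]>.085)&(P[...,2]<.115)&(np.hypot(P[...,0]-.585,P[...,1]-.029)<.06)&(im.min(-1)>120)
    q=P[m];
    if len(q)>20:
        print(n,len(q),q.min(0).round(4),q.max(0).round(4),((q.min(0)+q.max(0))/2).round(4),np.median(q,0).round(4))
    if n=="scene": cv2.imwrite("pics/c.png",cv2.resize(im[130:290,200:420,::-1],None,fx=3.5,fy=3.5,interpolation=cv2.INTER_CUBIC))
E
```

```text
t 4.5 pos [0.5854 0.0302 0.2011] rot [ 1.7994e+02 -9.0000e-02 -1.6559e+02] F [ 0.2  0.1 -1.2] w 0.0325 grip 11.8 
MOVE [ 0.01  -0.023  1.276] 0.024
scene 434 [ 0.5429 -0.0284  0.0903] [0.6259 0.0732 0.1104] [0.5844 0.0224 0.1003] [0.5848 0.0306 0.1029]
```

View pics/c.png

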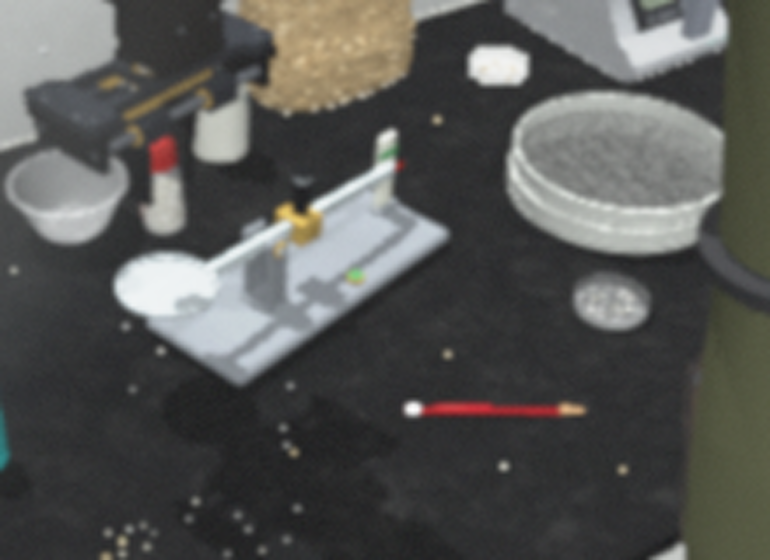

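The vial hangs over the pan, with its foot at crop (165,230) well above the pan centre at (165,285). Lowering it now.

drive_tool(moves=[0,0,0.5,0,25,0,0,1.0,0,25,0,0,1.3,0,25,0,0,1.4,0,25,0,0,1.4,0,25])

```text
time_s: 5.22
tool_pos: [0.5861, 0.0299, 0.1463]
tool_rot: [180.0, 0.0, -165.6]
force: [-0.1, 0.1, -1.0]
grip_width: 0.0323
grasp_force: 11.8
```

drive_tool(moves=[0,0,0.1,0,25,0,0,0.2,0,25,0,0,0.3,0,25,0,0,0.35,0,25,0,0,0.35,0,25])

```text
time_s: 5.85
tool_pos: [0.5858, 0.0295, 0.132]
tool_rot: [180.0, -0.0, -165.6]
force: [-0.3, 0.4, -1.0]
grip_width: 0.0321
grasp_force: 11.8
```

```bash
python3 go.py .5851 .0302 .125; python3 - <<'E'
from h import *
im,d,P=cloud("scene")
q=P[(P[...,2]>.075)&(P[...,2]<.115)&(np.hypot(P[...,0]-.585,P[...,1]-.029)<.04)&(im.min(-1)>120)]
print(len(q),np.median(q,0).round(4))
cv2.imwrite("pics/d.png",cv2.resize(im[130:290,200:420,::-1],None,fx=3.5,fy=3.5,interpolation=cv2.INTER_CUBIC))
E
```

```text
t 5.85 pos [0.5858 0.0295 0.132 ] rot [ 1.8000e+02 -2.0000e-02 -1.6559e+02] F [-0.3  0.4 -1. ] w 0.0321 grip 11.8 
MOVE [0.012 0.022 0.174] 0.024
295 [0.5752 0.0376 0.0966]
```

View pics/d.png

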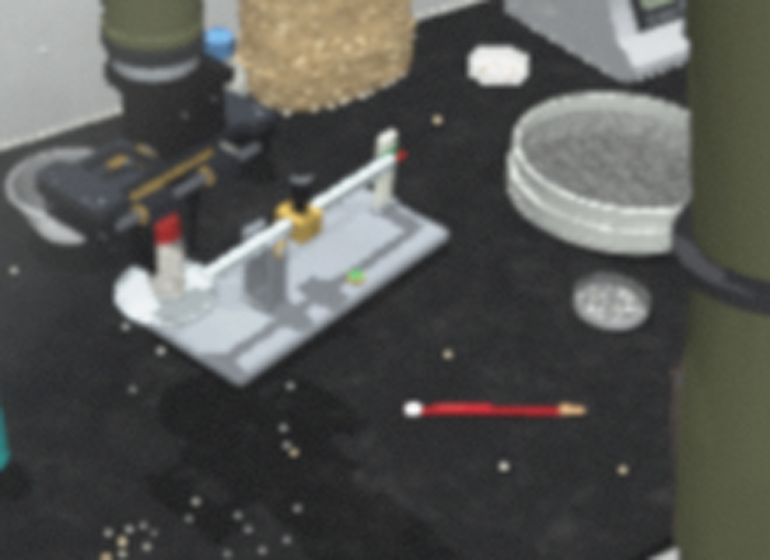

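The foot is on the pan, which has moved from 0.103 to 0.097. The pointer has risen to (402,155). I lower a little more and release.

drive_tool(moves=[0,0,0.06,0,25,0,0,0.12,0,25,0,0,0.18,0,25,0,0,0.2,0,25,0,0,0.2,0,25], squeeze=5)

```text
time_s: 6.52
tool_pos: [0.5859, 0.0295, 0.1241]
tool_rot: [180.0, -0.0, -165.6]
force: [-0.0, 0.5, -0.3]
grip_width: 0.033
grasp_force: 4.9
```

drive_tool(moves=[0,0,0,0,33,0,0,0,0,35,0,0,0,0,37,0,0,0,0,42,0,0,0,0,50])

```text
time_s: 7.15
tool_pos: [0.586, 0.0294, 0.1242]
tool_rot: [180.0, 0.0, -165.6]
force: [0.9, 0.3, 0.6]
grip_width: 0.0455
grasp_force: 0.0
```

drive_tool(moves=[0,0,0,0,54,0,0,-0.4,0,54,0,0,-1.0,0,54,0,0,-1.9,0,54,0,0,-2.6,0,54])

```text
time_s: 7.78
tool_pos: [0.5865, 0.0294, 0.2311]
tool_rot: [-180.0, 0.2, -165.6]
force: [0.1, 0.6, 0.2]
grip_width: 0.0539
grasp_force: 0.0
```

```bash
python3 go.py .6245 -.127 .2; python3 - <<'E'
from h import *
im,d,P=cloud("scene")
o=np.array([.6145,-.0872]);a=np.radians(14.17);X=np.array([np.cos(a),np.sin(a)]);Y=np.array([-np.sin(a),np.cos(a)])
L=np.stack([(P[...,:2]-o)@X,(P[...,:2]-o)@Y,P[...,2]],-1)
q=L[(L[...,2]>.117)&(L[...,2]<.15)&(abs(L[...,0])<.02)&(L[...,1]<-.03)&(L[...,1]>-.16)]
print(len(q),np.median(q,0).round(4),q.min(0).round(4),q.max(0).round(4))
cv2.imwrite("pics/e.png",cv2.resize(im[130:290,200:420,::-1],None,fx=3.5,fy=3.5,interpolation=cv2.INTER_CUBIC))
E
```

```text
t 7.78 pos [0.5865 0.0294 0.2311] rot [-1.7999e+02  1.5000e-01 -1.6560e+02] F [0.1 0.6 0.2] w 0.0539 grip 0.0 
MOVE [ 0.055 -4.024  0.778] 0.023
43 [-0.0048 -0.035   0.1348] [-0.0111 -0.0437  0.1174] [ 0.0051 -0.0303  0.1456]
```

View pics/e.png

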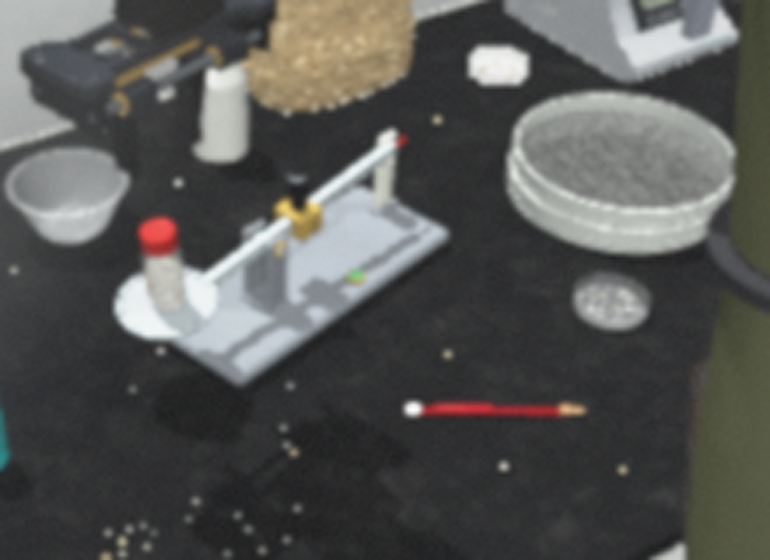

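The vial stands on the pan, with its cap at (158,235). The pan is down and the pointer is up at (402,140), above the band. Next is the knob at (298,185).

```bash
python3 go.py .6233 -.1221 .2311;python3 go.py .6233 -.1221 .122
```

```text
t 7.83 pos [0.5884 0.0295 0.2351] rot [-179.95    0.5  -165.6 ] F [2.2 0.1 2.4] w 0.0541 grip 0.0 
MOVE [ 0.098 -3.888  0.103] 0.023
t 7.83 pos [0.5884 0.0295 0.2351] rot [-179.95    0.5  -165.6 ] F [2.2 0.1 2.4] w 0.0541 grip 0.0 
MOVE [ 0.121 -3.886  2.831] 0.023
```

drive_tool(moves=[0.03,-0.9,0,0,45,0.06,-2.1,0,0,38,0.08,-3.2,0,0,36,0.1,-3.88,0,0,36,0.1,-3.88,0,0,36], squeeze=3)

```text
time_s: 8.45
tool_pos: [0.6205, -0.1253, 0.2289]
tool_rot: [-179.9, 0.0, -165.9]
force: [0.3, 0.1, -0.5]
grip_width: 0.0362
grasp_force: 0.0
```

drive_tool(moves=[0,0,0,0,36,0,0,0,0,36,0,0,0,0,36])

```text
time_s: 8.82
tool_pos: [0.6207, -0.1204, 0.2283]
tool_rot: [180.0, 0.0, -165.5]
force: [0.4, -0.6, -0.6]
grip_width: 0.0361
grasp_force: 0.0
```

```bash
python3 - <<'E'
from h import *
im,d=env.read_camera("wrist");cv2.imwrite("pics/f.png",im[:,:,::-1])
E
python3 go.py .6233 -.1221 .122
```

```text
t 8.88 pos [ 0.6207 -0.1208  0.2283] rot [ 1.7998e+02  2.0000e-02 -1.6551e+02] F [-0.1 -0.   0.6] w 0.0361 grip 0.0 
MOVE [-0.053 -0.049  2.658] 0.032
```

View pics/f.png

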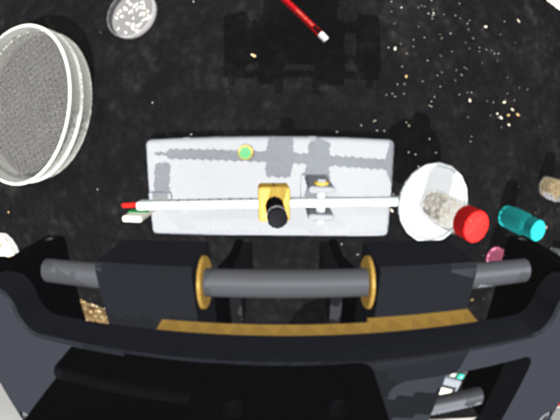

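The wrist view shows the knob top at (277,212) on the brass block, the fingers near x=245 and 330, the pointer at (130,205) and the vial upright on the pan. I compute the knob's position in tool axes.

```bash
cat >> h.py <<'E'
def wcloud():
    o=env.get_obs();im,d=env.read_camera("wrist");m=env.camera_model("wrist");K=m["K"]
    v,u=np.mgrid[:420,:560];x=(u-K[0][2])/K[0][0];y=(v-K[1][2])/K[1][1];r=np.hypot(x,y)+1e-9
    s=np.tan(np.minimum(r,1.5))/r
    c=np.stack([x*s*d,y*s*d,d],-1);T=np.array(m["tool_from_camera"])
    p=c@T[:3,:3].T+T[:3,3]
    R=Ro.from_euler("xyz",o["tool_rot"],degrees=True).as_matrix()
    return im,d,p,p@R.T+np.array(o["tool_pos"])
E
python3 - <<'E'
from h import *
im,d,p,W=wcloud()
for n,mk in(("knob",(im.max(-1)<60)),("brass",(im[...,0]>150)&(im[...,2]<90)&(im[...,1]>100))):
    m=np.zeros_like(mk);m[180:228,255:295]=1;m&=mk&(W[...,2]>.09)&(W[...,2]<.16)
    for A in(p,W): q=A[m];print(n,len(q),np.median(q,0).round(4),q.min(0).round(4),q.max(0).round(4))
print("ptr",W[205,125:135].round(3)[::3], "band/plate",W[214:219,130].round(3)[::2])
E
```

```text
knob 244 [ 0.004  -0.0061  0.0844] [-0.0075 -0.0156  0.0814] [0.0067 0.001  0.1212]
knob 244 [ 0.619  -0.1277  0.144 ] [ 0.6158 -0.1365  0.1072] [ 0.6288 -0.1194  0.1469]
brass 126 [ 0.0145 -0.0099  0.13  ] [-0.0033 -0.024   0.0846] [0.0156 0.0025 0.137 ]
brass 126 [ 0.6106 -0.1335  0.0983] [ 0.6056 -0.1476  0.0913] [ 0.626  -0.1178  0.1437]
ptr [[ 0.661 -0.274  0.104]
 [ 0.66  -0.27   0.105]
 [ 0.659 -0.267  0.104]
 [ 0.658 -0.263  0.105]] band/plate [[ 0.672 -0.271  0.096]
 [ 0.671 -0.267  0.104]
 [ 0.673 -0.266  0.105]]
```

drive_tool(moves=[0.03,-0.17,0.3,0,36,0.03,-0.17,1.0,0,36,0.03,-0.17,1.8,0,36,0.03,-0.17,2.4,0,36,0.03,-0.17,2.66,0,36])

```text
time_s: 9.55
tool_pos: [0.6198, -0.129, 0.1193]
tool_rot: [179.9, -0.2, -165.6]
force: [0.1, -0.0, -0.3]
grip_width: 0.0362
grasp_force: 0.0
```

drive_tool(moves=[0,0,0,0,34,0,0,0,0,32,0,0,0,0,30])

```text
time_s: 9.93
tool_pos: [0.6219, -0.1289, 0.123]
tool_rot: [-180.0, 0.1, -165.6]
force: [-1.2, 0.2, -0.3]
grip_width: 0.0308
grasp_force: 0.0
```

```bash
cat > st.py <<'E'
from h import *
im,d,p,W=wcloud(); np.savez("w",im=im,p=p,W=W)
o=np.array([.6145,-.0872]);a=np.radians(14.17);X=np.array([np.cos(a),np.sin(a)]);Y=np.array([-np.sin(a),np.cos(a)])
t=env.get_obs();q=np.array(t["tool_pos"])[:2]-o
print("t",round(t["time_s"],2),"tcp bal xy",(q@X).round(4),(q@Y).round(4),"z",round(t["tool_pos"][2],4),"w",round(t["grip_width"],4),"F",np.round(t["force"],1),"g",t["grasp_force"])
for n in ("wrist","top","scene"):
    if n!="wrist": im,d,W=cloud(n)
    L=np.stack([(W[...,:2]-o)@X,(W[...,:2]-o)@Y,W[...,2]],-1)
    near=(L[...,2]>.05)&(L[...,2]<.14)&(abs(L[...,0])<.03)
    red=(im[...,0]>130)&(im[...,1]<70)&(im[...,2]<70)&near&(abs(L[...,1]+.19)<.03)
    pan=(im.min(-1)>130)&near&(np.hypot(L[...,0],L[...,1]-.12)<.045)
    br=(im[...,0]>140)&(im[...,2]<90)&(im[...,1]>90)&near&(L[...,1]<0)&(L[...,1]>-.17)
    beam=(im.min(-1)>120)&near&(abs(L[...,0])<.008)&(L[...,1]<-.02)&(L[...,1]>-.18)&(L[...,2]>.07)
    for k,m in(("ptr",red),("pan",pan),("brass",br)):
        if m.sum()>2: print(n,k,m.sum(),np.median(L[m],0).round(4))
    if beam.sum()>20: print(n,"beam slope",np.polyfit(L[beam][:,1],L[beam][:,2],1).round(4), beam.sum())
E
python3 st.py
```

```text
t 9.97 tcp bal xy -0.0031 -0.0421 z 0.1228 w 0.0306 F [ 0.7 -0.9  0. ] g 0.0
wrist ptr 84 [-0.0014 -0.1883  0.1036]
wrist pan 3973 [-0.0116  0.1047  0.0878]
wrist brass 554 [-0.0171 -0.0458  0.0951]
wrist beam slope [-0.0404  0.0955] 2096
top ptr 3 [-0.0009 -0.1947  0.102 ]
top pan 424 [-0.0074  0.1171  0.0863]
scene pan 404 [-0.0097  0.133   0.0878]
scene brass 39 [-0.0158 -0.0341  0.0955]
scene beam slope [-0.0825  0.0892] 134
```

drive_tool(moves=[0,-0.2,0,0,30,0,-0.45,0,0,30,0,-0.7,0,0,30,0,-0.95,0,0,30,0,-1.15,0,0,30])

```text
time_s: 10.7
tool_pos: [0.6325, -0.1743, 0.1215]
tool_rot: [-180.0, -0.0, -165.6]
force: [0.5, 1.4, 0.1]
grip_width: 0.0297
grasp_force: 0.5
```

drive_tool(moves=[0,-0.05,0,0,30,0,-0.05,0,0,30,0,0.1,0,0,30,0,0.1,0,0,30,0,0.1,0,0,30])

```text
time_s: 11.32
tool_pos: [0.6317, -0.169, 0.1219]
tool_rot: [-180.0, 0.0, -165.6]
force: [-0.1, -0.2, -0.0]
grip_width: 0.0303
grasp_force: 0.0
```

```bash
python3 st.py
```

```text
t 11.38 tcp bal xy -0.0034 -0.0837 z 0.1219 w 0.0301 F [-0.4  0.9  0.3] g 0.0
wrist ptr 68 [-0.0019 -0.1904  0.0905]
wrist pan 2041 [-0.014   0.1045  0.0943]
wrist brass 529 [-0.0172 -0.0852  0.0932]
wrist beam slope [0.0027 0.0932] 2249
top pan 405 [-0.0067  0.121   0.0933]
scene pan 374 [-0.0094  0.1325  0.0949]
scene brass 36 [-0.0151 -0.0771  0.0932]
scene beam slope [-0.0294  0.0875] 124
```

drive_tool(moves=[0,0,0,0,30,0,0,0,0,30,0,0,0,0,30,0,0,0,0,30,0,0,0,0,30])

```text
time_s: 12.1
tool_pos: [0.6316, -0.1694, 0.1218]
tool_rot: [180.0, 0.0, -165.6]
force: [-1.3, -0.1, -0.9]
grip_width: 0.0302
grasp_force: 0.0
```

```bash
python3 st.py
```

```text
t 12.15 tcp bal xy -0.0035 -0.0839 z 0.1218 w 0.0302 F [ 0.1 -0.3  0.1] g 0.0
wrist ptr 58 [-0.0019 -0.191   0.0909]
wrist pan 2010 [-0.0141  0.1046  0.0943]
wrist brass 537 [-0.0171 -0.0861  0.0929]
wrist beam slope [-0.006   0.0924] 2180
top pan 408 [-0.0073  0.1216  0.0935]
scene pan 378 [-0.0094  0.1323  0.0947]
scene brass 35 [-0.0157 -0.0776  0.0926]
scene beam slope [-0.0229  0.0883] 121
```

drive_tool(moves=[0,-0.12,0,0,30,0,-0.2,0,0,30,0,-0.235,0,0,30,0,-0.235,0,0,30,0,0,0,0,30])

```text
time_s: 12.88
tool_pos: [0.6315, -0.1702, 0.1218]
tool_rot: [-180.0, 0.0, -165.7]
force: [-1.0, -0.0, -0.2]
grip_width: 0.0304
grasp_force: 0.0
```

drive_tool(moves=[0,0,0,0,30,0,0,0,0,30,0,0,0,0,30,0,0,0,0,30,0,0,0,0,30])

```text
time_s: 13.5
tool_pos: [0.6316, -0.1695, 0.1218]
tool_rot: [-180.0, 0.0, -165.6]
force: [0.0, 1.0, -0.3]
grip_width: 0.0297
grasp_force: 0.0
```

drive_tool(moves=[0,0,0,0,30,0,0,0,0,30,0,0,0,0,30,0,0,0,0,30])

```text
time_s: 14.0
tool_pos: [0.6316, -0.1694, 0.1218]
tool_rot: [180.0, 0.0, -165.6]
force: [-0.4, -0.1, -0.1]
grip_width: 0.0298
grasp_force: 0.0
```

```bash
python3 st.py
```

```text
t 14.05 tcp bal xy -0.0035 -0.0839 z 0.1218 w 0.0298 F [-0.1  0.2 -0.3] g 0.0
wrist ptr 67 [-0.0018 -0.1908  0.0886]
wrist pan 1935 [-0.0142  0.1042  0.0957]
wrist brass 559 [-0.0171 -0.0886  0.092 ]
wrist beam slope [0.0044 0.0922] 2225
top pan 406 [-0.0075  0.1226  0.0949]
scene pan 378 [-0.0094  0.1318  0.0962]
scene brass 34 [-0.0144 -0.0792  0.0918]
scene beam slope [-0.0032  0.0888] 127
```

drive_tool(moves=[0,-0.15,0,0,30,0,-0.24,0,0,30,0,-0.29,0,0,30,0,-0.29,0,0,30,0,0,0,0,30])

```text
time_s: 14.78
tool_pos: [0.6314, -0.1703, 0.1218]
tool_rot: [-179.9, -0.0, -165.7]
force: [0.6, 0.3, -0.1]
grip_width: 0.03
grasp_force: 0.0
```

drive_tool(moves=[0,0,0,0,34,0,0,-0.5,0,36,0,0,-1.5,0,36,0,0,-2.5,0,36,0,0,-2.7,0,36])

```text
time_s: 15.4
tool_pos: [0.6336, -0.1705, 0.2352]
tool_rot: [-179.8, 0.4, -165.6]
force: [0.7, 0.0, -0.7]
grip_width: 0.036
grasp_force: 0.0
```

drive_tool(moves=[0,0,0,0,36,0,0,0,0,36,0,0,0,0,36,0,0,0,0,36])

```text
time_s: 15.9
tool_pos: [0.6313, -0.1693, 0.2289]
tool_rot: [180.0, -0.1, -165.6]
force: [0.3, 0.1, -0.4]
grip_width: 0.0362
grasp_force: 0.0
```

```bash
python3 st.py; python3 - <<'E'
from h import *
im,d=env.read_camera("scene")
w=np.load("w.npz")["im"]
a=cv2.resize(im[150:220,270:340],(560,560),interpolation=cv2.INTER_CUBIC)[:,:400]
b=cv2.resize(w[140:240,100:200],(400,400),interpolation=cv2.INTER_CUBIC)
cv2.imwrite("pics/g.png",np.hstack([np.vstack([b,b[:160]*0]),a])[:,:,::-1])
# pixel-precise red and green in scene
for n,c in(("scene",im),("wrist",w)):
    c=c.astype(int);R=(c[...,0]>1.8*c[...,1])&(c[...,0]>1.8*c[...,2])&(c[...,0]>90);G=(c[...,1]>1.25*c[...,0])&(c[...,1]>1.25*c[...,2])&(c[...,1]>60)
    s=(slice(150,200),slice(295,325)) if n=="scene" else (slice(150,240),slice(100,180))
    for k,m in(("R",R),("G",G)): print(n,k,[(x.min(),x.max(),x.mean().round(2)) if len(x) else 0 for x in np.nonzero(m[s])])
E
```

```text
t 15.95 tcp bal xy -0.0038 -0.0838 z 0.229 w 0.0361 F [-1.3 -0.2 -0.2] g 0.0
wrist ptr 43 [-0.0015 -0.1901  0.0875]
wrist pan 2707 [-0.0076  0.1036  0.0964]
wrist brass 158 [-0.0171 -0.0872  0.0938]
wrist beam slope [-0.0004  0.092 ] 1590
top pan 404 [-0.008   0.1229  0.0957]
scene pan 365 [-0.0091  0.1316  0.0968]
scene brass 41 [-0.0146 -0.0805  0.0919]
scene beam slope [-0.0078  0.0876] 129
scene R [(np.int64(23), np.int64(25), np.float64(23.8)), (np.int64(19), np.int64(20), np.float64(19.4))]
scene G [0, 0]
wrist R [(np.int64(50), np.int64(56), np.float64(53.0)), (np.int64(71), np.int64(79), np.float64(75.39))]
wrist G [(np.int64(60), np.int64(64), np.float64(62.62)), (np.int64(71), np.int64(79), np.float64(75.31))]
```

View pics/g.png

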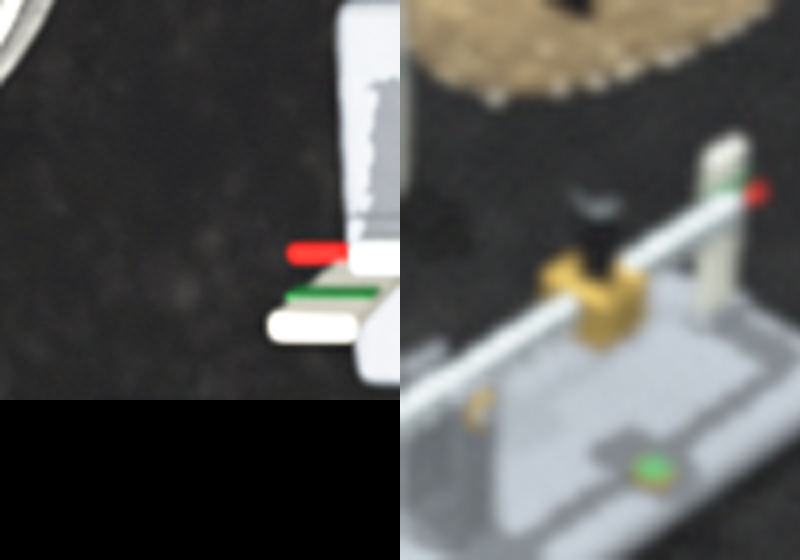

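The pictures show the pointer (left panel, (315,253)) at nearly the green stripe's height, and the pan-side readings put the tilt slightly positive. I check the band's height and the tilt numerically.

```bash
cat > band.py <<'E'
from h import *
for n in("wrist","scene"):
    G_,R_=[],[]
    for i in range(4):
        if n=="wrist": im,d,p,W=wcloud()
        else: im,d,W=cloud(n)
        c=im.astype(int);near=np.hypot(W[...,0]-.66,W[...,1]+.27)<.05
        G=near&(c[...,1]>1.15*c[...,0])&(c[...,1]>1.15*c[...,2])&(W[...,2]>.06);R=near&(c[...,0]>1.8*c[...,1])&(c[...,0]>90)&(W[...,2]>.06)
        G_+=list(W[G][:,2]);R_+=list(W[R][:,2])
    for k,q in(("green",G_),("red",R_)):
        if len(q): print(n,k,len(q),np.percentile(q,[5,50,95]).round(4))
E
python3 band.py
```

```text
wrist green 284 [0.0821 0.087  0.0906]
wrist red 211 [0.086  0.0875 0.0887]
scene green 14 [0.084 0.088 0.091]
scene red 4 [0.0857 0.0865 0.0875]
```

The band is centred at about 0.0865. The pointer's top surface is at 0.0875, so its axis sits near the band's centre. The beam has been free for over a second. I wait once more to confirm it is stable, then sign off.

drive_tool(moves=[0,0,0,0,36,0,0,0,0,36,0,0,0,0,36,0,0,0,0,36,0,0,0,0,36])

```text
time_s: 17.12
tool_pos: [0.6316, -0.1694, 0.2298]
tool_rot: [180.0, 0.0, -165.6]
force: [0.3, 0.9, -0.9]
grip_width: 0.0356
grasp_force: 0.0
```

```bash
python3 band.py; python3 st.py | grep -E "ptr|pan"; python3 -c "
from h import *
print(env.sign_off())"
```

```text
wrist green 262 [0.0823 0.0867 0.0901]
wrist red 205 [0.0862 0.0874 0.0885]
scene green 12 [0.0835 0.0878 0.0905]
scene red 4 [0.0862 0.0877 0.0887]
wrist ptr 44 [-0.0016 -0.1888  0.0875]
wrist pan 2701 [-0.0074  0.1035  0.0964]
top pan 400 [-0.0075  0.1226  0.0957]
scene pan 368 [-0.0092  0.1314  0.0969]
the job is handed in; nothing more can be done
None
```

I handed the job in at about 17 s: the red-capped vial stands on the pan, and the beam rests free with its pointer measured inside the green band, the gripper clear of everything; the sign-off gave no verdict.

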